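Seat the bayonet collar on the filter cell and hold it home

TASK

Close the filter cell for its leak test: put the loose black knurled collar, closed side up, over the steel spigot of the cell, turn it until its hidden keyways drop over the pins, and press it fully home on its seat against the spring without forcing it. The program finishes while the gripper is still holding the collar pressed home, because the spring lifts it again if you let go; leave everything else on the table where it is.

Things in the scene. Friction and masses are not known exactly. Their poses are not given: they have to be found in the camera images.
- collar_center (a point): Centre (half-way up, on the axis) of the loose black knurled collar: a cap 52 mm in diameter, 46 mm tall, 0.08 to 0.16 kg, with an aluminium disc on its closed top. It stands upright on the table, open side down, z axis up. Grip it across its diameter from above, anywhere round it.
- collar_mouth (a point): Centre of the collar's underside, 23 mm below its centre. Bore 31 mm in diameter, 32 mm deep; four keyways, 10 mm wide, reaching 21.5 mm from the axis, run its whole depth at every 90 degrees. They cannot be seen from outside, and where they lie round the axis is not told.
- mount_seat (a point): Centre of the seat (top of a steel flange, 45 mm diameter, 32 mm above the table) of the fixed filter cell: an aluminium block 78x78 mm, 26 mm high, on a plate 90x90 mm, with a brass hose barb reaching 60 mm from the axis along y and -y; z up. The collar is home when its underside meets the seat (collar_center 23 mm above this point).
- spigot_top (a point): Centre of the top of the steel spigot that rises from the seat: 28 mm in diameter, bevelled at the top, ending 28 mm above the seat; the white sprung plunger stands another 12 mm out of it.
- pin_tops (a point): On the spigot's axis, level with the tops of its four brass pins, 14 mm above the seat; pins 6 mm thick, at every 90 degrees, to 20 mm from the axis. Their directions differ each time and do not follow the axes given. Out of line, the collar stops with its underside on them; in line within about 5 degrees it sinks. That is at most 90 degrees of turn away, either way round.
- plunger (a joint): Travel of the white sprung plunger (18 mm diameter) in the middle of the spigot, m: 0 = free, its top 40 mm above the seat (so it meets the collar's inner top when the underside is 8 mm above the seat); 0.008 when the collar is fully home. Pushing it in takes 2 N at first and about 7.6 N at home; it lifts the collar again when that is let go.
- timer: Bystander, to be left alone: small beige bench timer, 66x60x20 mm; origin at the centre of its underside.
- vial_2: Bystander, to be left alone: amber glass vial with a black cap, 27 mm in diameter, height 60 mm; origin at the centre of its underside.
- beaker: Bystander, to be left alone: clear plastic beaker, 57 mm in diameter, height 70 mm; origin at the centre of its underside.
- bottle_oil: Bystander, to be left alone: small white bottle with a red cap, 40 mm in diameter, height 80 mm; origin at the centre of its underside.
- striped_roll: Bystander, to be left alone: red and white striped tape roll lying flat, 72 mm in diameter, height 25 mm; origin at the centre of its underside.
- pen_1: Bystander, to be left alone: red pen lying flat, 9 mm high, length 145 mm; origin at the centre of its underside.
- syringe_1: Bystander, to be left alone: syringe lying flat, 16 mm high, length 142 mm; origin at the centre of its underside.
Mind the look-alikes: they are no part of the job. Leave any green or orange look-alike of the part that bears collar_center alone. What is shaped like the part that bears mount_seat but orange is not meant.

How it is judged:
By the outcome, as a careful person would: the job done as asked, in the order asked, and still so for the second after the job is handed in, while the arm keeps its last pose, push and grip.
It also fails if it takes over 48 s, if anything falls off the work surface, if the arm or the gripper's body presses on something with over 40 N, if the wrist force passes 120 N, or if a joint passes its speed limit or range.

ROBOT

A 7-joint arm with a two-finger parallel gripper is mounted at the origin on a cart in front of the work surface, level with it; the furniture and walls round the work are solid. World frame = base frame: x ahead of the robot, y to its left, z up, the work surface at z = 0. Lengths are in m, angles in rad, forces in N, time in s.
With the tool pointing down it reaches from about 0.425 to 1.025 m from the base axis. Payload 3.6 kg.
Tool frame: the origin (TCP) lies at the very end of the fingers, on their centre line; the grasp point (between the pads) lies 19 mm behind it; z points along the fingers, y is the line along which they close (so a half turn about z gives the same grasp; the last joint's range is limited). The gripper opens to 85 mm and grips with 20 to 120 N. Pads are 22 mm wide; open, the fingers measure 114 mm over their backs; the gripper's body (76 mm by 85 mm) begins 54 mm behind the grasp point. The pads swing forward as they close: fully open they stand 13 mm farther back than shut.
Start: joints at [-1.2, 0.591, 0.048, 1.609, -0.033, 0.943, -0.034], TCP at [0.324, 0.648, 0.231] pointing down, gripper open.
Joint ranges: [-2.69, 2.69], [-0.47, 2.24], [-1.27, 1.36], [0.19, 2.51], [-1.53, 4.68], [0.08, 2.07], [-3.09, 3.09]. Speed limits (rad/s): [2.57, 2.57, 3.14, 3.14, 3.14, 3.14, 3.14].

INTERFACE

Orientations are given as a unit quaternion [x, y, z, w].
In Python, from bench import robot gives the robot as it stands.
- The arm moves only by the tool step_arm, never from a script. Its argument "commands" is a list of rows, each an object of numbers: "x", "y", "z": the shift along the world's x, y, z in m; "ax", "ay", "az": the turn, a rotation vector about the world's x, y, z in degrees; "gripper": the finger opening in m, from 0 to 0.0854. A call has 1 to 5 rows; each row is the pose to reach, as a shift and turn from the pose commanded when the call began; what a row does not reach only later rows make up. A row lasts 1/12 s, in which the tool goes at most 41.7 mm and 7.16 degrees, less where a joint would pass 70% of its speed; a pose out of reach is approached as far as the arm can. A call with a gripper value outside its range is refused whole. The fingers move at their own pace and stop on an object; "grip_force" is the grip in N (left out, the last holds). Time passes only in rows, so rows that repeat a pose let the fingers close. It gives the time, the measured TCP pose, the force, the opening and the grip force at its end, in the units of the state.
- robot.sense(): the state, without advancing time (a new reading comes with each control period).
- robot.grab_frame(name): name is "side" or "top" or "wrist"; returns a dict with "image" (420x560x3 uint8, red, green, blue), "vertical_fov" (degrees; the focal length in pixels is half the picture's height over the tangent of half this angle, whatever the lens; pixels are square), "cx", "cy" (the principal point, pixels), "R" (3x3) and "t" (3): a world point X has camera coordinates R X + t; the wrist camera has in their place "T_tool_cam" (4x4, takes a point from camera to tool coordinates, whose origin is the TCP and whose axes are the flange's). Camera axes: x right, y down, z forward; pixel columns grow to the right and rows downward; lengths in m; the calibration is good to about 2 mm. The wrist camera is an equidistant fisheye: a pixel r from the principal point sees the ray r / f radians off the axis. A picture is of the moment at which its call begins: read the wrist's pose just before it. There is no depth.
- robot.finish_job(): hands the job in; it is judged then, once.
The state is a dict: "time_s": time; "joints": joint angles; "joint_velocities": joint speeds; "effort": joint torques, N m; "tcp_pos": TCP position; "tcp_rot": TCP orientation; "contact_force": force on the tool from outside, world axes, zero at the start; "ft_torque": the same for the moment, N m; "finger_gap": finger opening in m; "gripper_force": force on a finger pad.
Only numpy, scipy, OpenCV 4.12 (cv2) and the standard library are available. Lean on these libraries where they do the work, as an engineer would, in place of code of your own. Each camera call takes 0.05 s, during which the arm holds its last target. There are 200 camera calls.

## Working session

There is one attempt and no reset: what is moved stays moved. The work goes in short steps, Python scripts to look and compute and a tool call to move; the robot and the scene stay as the last step left them, time stands still between calls to the robot, and variables do not carry over. Pictures are saved under pics/ and viewed, at most 10 in all, crops included, and the job is handed in when it is done.

Besides the shell and the picture viewer there is one more tool, called after "Emit:" by a JSON object that holds its "name" and its "arguments". step_arm: Moves the arm, as the interface text tells. Its arguments: {"type":"object","properties":{"commands":{"type":"array"},"grip_force":{"type":"number"}},"required":["commands"]}

```bash
mkdir -p pics
cat > h.py <<'E'
import numpy as np, cv2
from bench import robot
def save(n,fn):
    f=robot.grab_frame(n); cv2.imwrite(fn,f["image"][:,:,::-1]); return f
def ray(f,u,v):
    F=210/np.tan(np.radians(f["vertical_fov"])/2)
    d=np.array([(u-f["cx"])/F,(v-f["cy"])/F,1.]); R=np.array(f["R"]); t=np.array(f["t"])
    return -R.T@t, R.T@d
def onz(f,u,v,z):
    o,d=ray(f,u,v); return o+d*(z-o[2])/d[2]
def proj(f,X):
    F=210/np.tan(np.radians(f["vertical_fov"])/2)
    c=np.array(f["R"])@X+np.array(f["t"]); return f["cx"]+F*c[0]/c[2], f["cy"]+F*c[1]/c[2]
E
python3 - <<'E'
from h import *
import pickle
F={n:save(n,f"pics/{n}0.png") for n in("top","side")}
pickle.dump(F,open("f0.pkl","wb"))
for n in F: print(n,-np.array(F[n]["R"]).T@F[n]["t"],F[n]["vertical_fov"])
s=robot.sense(); print(s["tcp_pos"],s["tcp_rot"],s["contact_force"],s["finger_gap"],s["time_s"])
E
```

```text
top [ 3.20455958e-01 -1.13756990e-03  1.22329929e+00] 46.64130082151093
side [ 0.52621401 -0.94619432  0.69325334] 56.71059059492414
[0.32396888 0.64773765 0.23022082] [ 2.29782192e-01  9.73241516e-01 -1.02847499e-03 -1.92811755e-04] [ 0.87888864 -0.5165963  -0.42355856] 0.08538516544705321 0.1
```

View pics/top0.png

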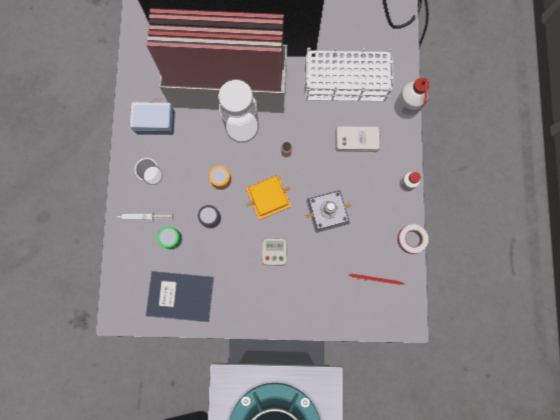

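View pics/side0.png

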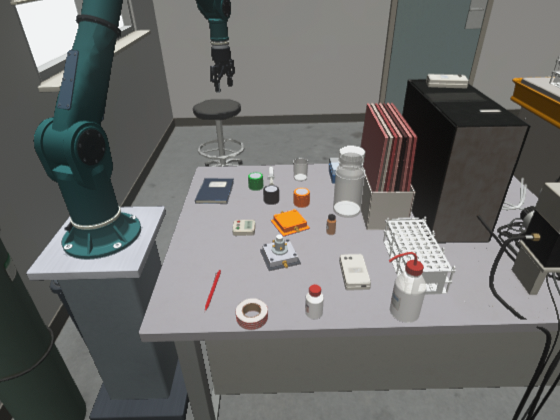

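The top view shows the black collar at about (208,216), the cell at about (329,209), the orange decoy cell at (268,197), and green and orange caps at (168,237) and (219,177). I'll take an enlarged crop next.

Run:
```python
from h import *
import pickle
F=pickle.load(open("f0.pkl","rb"));f=F["top"]
im=f["image"][:,:,::-1]
a=cv2.resize(im[190:240,185:235],(400,400),interpolation=cv2.INTER_CUBIC)
b=cv2.resize(im[184:234,304:354],(400,400),interpolation=cv2.INTER_CUBIC)
cv2.imwrite("pics/crop.png",np.hstack([a,b]))
print(onz(f,208.5,215.5,.046),onz(f,329,208,.072),onz(f,329,211,.03),onz(f,220,177,.046),onz(f,168,237,.046),onz(f,268,197,.03))
for X in (onz(f,208.5,215.5,.046),onz(f,329.5,208.5,.06)):print(proj(F["side"],X))
```

```text
[0.50470075 0.17139647 0.046     ] [ 0.52410524 -0.12080009  0.072     ] [ 0.5239772  -0.12516908  0.03      ] [0.60198246 0.14685484 0.046     ] [0.44991807 0.26792975 0.046     ] [0.55666712 0.02693305 0.03      ]
(np.float64(270.12875472214427), np.float64(188.90017416247966))
(np.float64(277.4647092533078), np.float64(239.75127990168474))
```

View pics/crop.png

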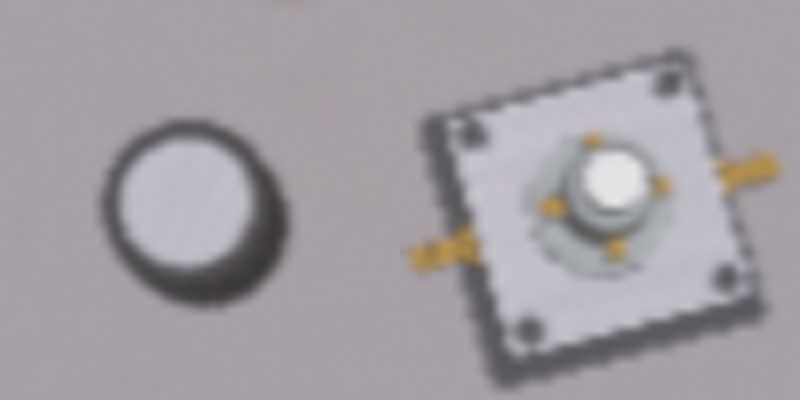

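The crop shows the collar disc centred at crop (186,203), the plunger top at (614,181), and pin tips near (555,208), (595,140), (662,185) and (618,248). The barbs run from (415,258) to (778,165).

Run:
```python
from h import *
import pickle
f=pickle.load(open("f0.pkl","rb"))["top"]
P=lambda u,v,u0,v0,z: onz(f,u0+(u+.5)/8-.5,v0+(v+.5)/8-.5,z)
print("collar",P(186,203,185,190,.046))
print("plunger",P(614,181-0,304-50,184,.072))
pins=np.array([P(u,v,254,184,.045) for u,v in((555,208),(595,140),(662,185),(618,248))])
c=pins.mean(0);print("pins",c,[np.degrees(np.arctan2(*(p-c)[[1,0]])).round(1) for p in pins],[np.linalg.norm(p-c).round(4) for p in pins])
b=np.array([P(u,v,254,184,.016) for u,v in((415,258),(778,165))]);print("barbs",b,b.mean(0))
cor=np.array([P(u,v,254,184,.032) for u,v in((470,135),(668,82),(726,277),(529,330))]);print(cor.mean(0))
s=robot.sense(); from scipy.spatial.transform import Rotation as R
print(R.from_quat(s["tcp_rot"]).as_matrix().round(3), s["joints"])
```

```text
collar [0.50606526 0.17314276 0.046     ]
plunger [ 0.52857455 -0.12394032  0.072     ]
pins [ 0.52900184 -0.12482935  0.045     ] [np.float64(104.9), np.float64(12.6), np.float64(-78.2), np.float64(-168.9)] [np.float64(0.0166), np.float64(0.0176), np.float64(0.017), np.float64(0.0167)]
barbs [[ 0.51305369 -0.06763669  0.016     ]
 [ 0.54473742 -0.18139057  0.016     ]] [ 0.52889556 -0.12451363  0.016     ]
[ 0.52798838 -0.12332209  0.032     ]
[[-0.894  0.447 -0.001]
 [ 0.447  0.894 -0.002]
 [-0.    -0.002 -1.   ]] [-1.20049006  0.59206465  0.04828266  1.6097127  -0.03331135  0.94271253
 -0.03369284]
```

Emit:
{"name": "step_arm", "arguments": {"commands": [{"x": 0.014, "y": -0.036, "z": -0.005}, {"x": 0.028, "y": -0.072, "z": -0.01}, {"x": 0.042, "y": -0.108, "z": -0.02}, {"x": 0.056, "y": -0.144, "z": -0.03}, {"x": 0.07, "y": -0.18, "z": -0.04}]}}

```text
$.commands[0]: bad value
```

Emit:
{"name": "step_arm", "arguments": {"commands": [{"x": 0.014, "y": -0.036}, {"x": 0.028, "y": -0.072}, {"x": 0.042, "y": -0.108}, {"x": 0.056, "y": -0.144}, {"x": 0.07, "y": -0.18}]}}

```text
$.commands[0]: bad value
```

Emit:
{"name": "step_arm", "arguments": {"commands": [{"x": 0.014, "y": -0.036, "z": -0.01}, {"x": 0.028, "y": -0.072, "z": -0.02}, {"x": 0.042, "y": -0.115, "z": -0.03}, {"x": 0.042, "y": -0.115, "z": -0.05}, {"x": 0.042, "y": -0.115, "z": -0.05}]}}

```text
$.commands[0]: bad value
```

Run:
```python
from h import *
s=robot.sense(); print(s["tcp_pos"],s["contact_force"],s["joints"],s["time_s"])
f=save("wrist","pics/w1.png"); print(f["T_tool_cam"],f["vertical_fov"],f["cx"],f["cy"])
```

```text
[0.32396888 0.64773765 0.23022082] [ 0.87888864 -0.5165963  -0.42355856] [-1.20049006  0.59206465  0.04828266  1.6097127  -0.03331135  0.94271253
 -0.03369284] 0.1
[[ 3.92489438e-05 -9.63194049e-01 -2.68807035e-01  6.88118044e-02]
 [ 9.99999981e-01  8.91166356e-05 -1.73312689e-04  1.93157289e-04]
 [ 1.90888929e-04 -2.68807023e-01  9.63194034e-01 -1.42297506e-01]
 [ 0.00000000e+00  0.00000000e+00  0.00000000e+00  1.00000000e+00]] 65.70646984690485 278.7757929445152 210.96868412938886
```

View pics/w1.png

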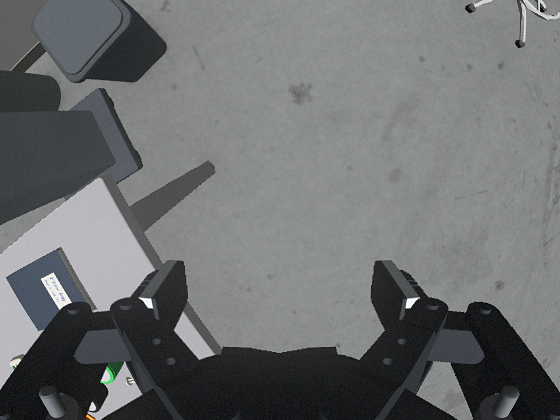

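The arm hadn't moved: this wrist view shows only floor and a table corner. The rows apparently need every key filled in.

Emit:
{"name": "step_arm", "arguments": {"commands": [{"x": 0.014, "y": -0.036, "z": -0.005, "ax": 0, "ay": 0, "az": 0, "gripper": 0.085}, {"x": 0.028, "y": -0.072, "z": -0.01, "ax": 0, "ay": 0, "az": 0, "gripper": 0.085}, {"x": 0.042, "y": -0.108, "z": -0.02, "ax": 0, "ay": 0, "az": 0, "gripper": 0.085}, {"x": 0.056, "y": -0.144, "z": -0.03, "ax": 0, "ay": 0, "az": 0, "gripper": 0.085}, {"x": 0.07, "y": -0.18, "z": -0.04, "ax": 0, "ay": 0, "az": 0, "gripper": 0.085}]}}

```text
time_s: 0.57
tcp_pos: [0.3946, 0.4666, 0.1909]
tcp_rot: [0.23, 0.973, -0.0, 0.0]
contact_force: [1.6, -1.0, 0.0]
finger_gap: 0.0849
gripper_force: 0.0
```

Emit:
{"name": "step_arm", "arguments": {"commands": [{"x": 0.014, "y": -0.036, "z": 0, "ax": 0, "ay": 0, "az": 0, "gripper": 0.085}, {"x": 0.028, "y": -0.072, "z": 0, "ax": 0, "ay": 0, "az": 0, "gripper": 0.085}, {"x": 0.042, "y": -0.108, "z": 0, "ax": 0, "ay": 0, "az": 0, "gripper": 0.085}, {"x": 0.056, "y": -0.144, "z": 0, "ax": 0, "ay": 0, "az": 0, "gripper": 0.085}, {"x": 0.07, "y": -0.18, "z": 0, "ax": 0, "ay": 0, "az": 0, "gripper": 0.085}]}}

```text
time_s: 0.98
tcp_pos: [0.4645, 0.2866, 0.1912]
tcp_rot: [0.23, 0.973, -0.0, -0.0]
contact_force: [1.2, 0.3, -0.3]
finger_gap: 0.085
gripper_force: 0.0
```

Emit:
{"name": "step_arm", "arguments": {"commands": [{"x": 0.014, "y": -0.036, "z": -0.01, "ax": 0, "ay": 0, "az": 0, "gripper": 0.085}, {"x": 0.028, "y": -0.072, "z": -0.02, "ax": 0, "ay": 0, "az": 0, "gripper": 0.085}, {"x": 0.042, "y": -0.1, "z": -0.03, "ax": 0, "ay": 0, "az": 0, "gripper": 0.085}, {"x": 0.042, "y": -0.114, "z": -0.05, "ax": 0, "ay": 0, "az": 0, "gripper": 0.085}, {"x": 0.042, "y": -0.114, "z": -0.06, "ax": 0, "ay": 0, "az": 0, "gripper": 0.085}]}}

```text
time_s: 1.4
tcp_pos: [0.5063, 0.1687, 0.1298]
tcp_rot: [0.234, 0.972, -0.002, -0.001]
contact_force: [-1.1, -0.3, 0.0]
finger_gap: 0.0851
gripper_force: 0.0
```

Run:
```python
from h import *
s=robot.sense(); print(s["tcp_pos"],s["contact_force"],s["joints"],s["time_s"])
save("wrist","pics/w2.png")
```

```text
[0.50631514 0.16867043 0.12984245] [-1.11787275 -0.34988269  0.01548869] [-0.44395901  0.50375102  0.04838581  2.11710788 -0.04156503  0.52492295
  0.73356348] 1.4
```

View pics/w2.png

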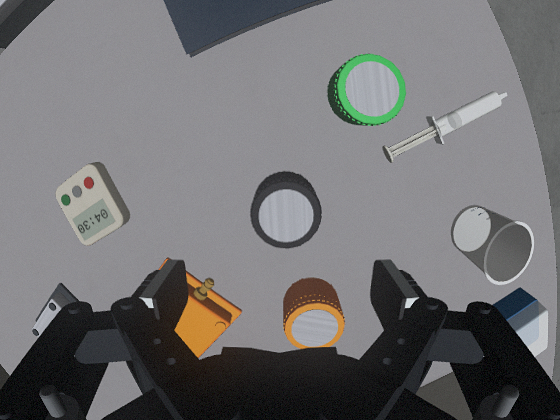

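The collar's disc is at (286,217) in the wrist image, with the fingers to either side of it.

```bash
cat >> h.py <<'E'
from scipy.spatial.transform import Rotation as Rot
def wz(f,s,u,v,z):
    F=210/np.tan(np.radians(f["vertical_fov"])/2); T=np.array(f["T_tool_cam"])
    p=np.array([u-f["cx"],v-f["cy"]]); r=np.hypot(*p); th=r/F
    d=np.r_[p/max(r,1e-9)*np.sin(th),np.cos(th)]; M=Rot.from_quat(s["tcp_rot"]).as_matrix()
    o=M@T[:3,3]+s["tcp_pos"]; d=M@T[:3,:3]@d
    return o+d*(z-o[2])/d[2]
E
python3 - <<'E'
from h import *
s=robot.sense(); f=robot.grab_frame("wrist")
print(s["tcp_pos"],wz(f,s,286,217,.046),robot.sense()["tcp_pos"])
im=f["image"]; c=im[185:250,255:320].mean(2); 
ys,xs=np.where(c>110); print(xs.mean()+255,ys.mean()+185, len(xs))
E
```

```text
[0.5047025  0.17137341 0.12847749] [0.50530993 0.17662578 0.046     ] [0.50472993 0.17370964 0.12956812]
286.65747460087084 220.30370101596517 2756
```

Emit:
{"name": "step_arm", "arguments": {"commands": [{"x": 0.001, "y": 0.001, "z": -0.03, "ax": 0, "ay": 0, "az": 0, "gripper": 0.085}, {"x": 0.001, "y": 0.001, "z": -0.06, "ax": 0, "ay": 0, "az": 0, "gripper": 0.085}, {"x": 0.001, "y": 0.001, "z": -0.09, "ax": 0, "ay": 0, "az": 0, "gripper": 0.085}, {"x": 0.001, "y": 0.001, "z": -0.11, "ax": 0, "ay": 0, "az": 0, "gripper": 0.085}, {"x": 0.001, "y": 0.001, "z": -0.122, "ax": 0, "ay": 0, "az": 0, "gripper": 0.085}]}}

```text
time_s: 1.92
tcp_pos: [0.5062, 0.178, 0.0076]
tcp_rot: [0.228, 0.974, 0.0, -0.001]
contact_force: [-0.4, -0.2, -0.4]
finger_gap: 0.0853
gripper_force: 0.0
```

Emit:
{"name": "step_arm", "arguments": {"commands": [{"x": 0, "y": 0, "z": 0, "ax": 0, "ay": 0, "az": 0, "gripper": 0.085}, {"x": 0, "y": 0, "z": 0, "ax": 0, "ay": 0, "az": 0, "gripper": 0.04}, {"x": 0, "y": 0, "z": 0, "ax": 0, "ay": 0, "az": 0, "gripper": 0.04}, {"x": 0, "y": 0, "z": 0, "ax": 0, "ay": 0, "az": 0, "gripper": 0.04}, {"x": 0, "y": 0, "z": 0, "ax": 0, "ay": 0, "az": 0, "gripper": 0.04}], "grip_force": 50}}

```text
time_s: 2.33
tcp_pos: [0.5081, 0.1758, 0.011]
tcp_rot: [0.23, 0.973, 0.001, 0.001]
contact_force: [-1.0, -0.1, 5.5]
finger_gap: 0.051
gripper_force: 51.6
```

Emit:
{"name": "step_arm", "arguments": {"commands": [{"x": 0, "y": 0, "z": 0, "ax": 0, "ay": 0, "az": 0, "gripper": 0.04}, {"x": 0, "y": 0, "z": 0, "ax": 0, "ay": 0, "az": 0, "gripper": 0.04}]}}

```text
time_s: 2.5
tcp_pos: [0.508, 0.1758, 0.011]
tcp_rot: [0.23, 0.973, 0.001, 0.001]
contact_force: [-1.0, 0.1, 6.5]
finger_gap: 0.0509
gripper_force: 51.7
```

Emit:
{"name": "step_arm", "arguments": {"commands": [{"x": 0, "y": 0, "z": 0.02, "ax": 0, "ay": 0, "az": 0, "gripper": 0.04}, {"x": 0, "y": 0, "z": 0.05, "ax": 0, "ay": 0, "az": 0, "gripper": 0.04}, {"x": 0, "y": 0, "z": 0.08, "ax": 0, "ay": 0, "az": 0, "gripper": 0.04}, {"x": 0, "y": 0, "z": 0.11, "ax": 0, "ay": 0, "az": 0, "gripper": 0.04}, {"x": 0, "y": 0, "z": 0.12, "ax": 0, "ay": 0, "az": 0, "gripper": 0.04}]}}

```text
time_s: 2.92
tcp_pos: [0.5096, 0.1761, 0.1338]
tcp_rot: [0.23, 0.973, 0.002, 0.003]
contact_force: [0.4, -0.1, -1.6]
finger_gap: 0.0505
gripper_force: 52.5
```

Emit:
{"name": "step_arm", "arguments": {"commands": [{"x": 0.002, "y": -0.035, "z": 0, "ax": 0, "ay": 0, "az": 0, "gripper": 0.04}, {"x": 0.004, "y": -0.07, "z": 0, "ax": 0, "ay": 0, "az": 0, "gripper": 0.04}, {"x": 0.006, "y": -0.105, "z": 0, "ax": 0, "ay": 0, "az": 0, "gripper": 0.04}, {"x": 0.008, "y": -0.14, "z": 0, "ax": 0, "ay": 0, "az": 0, "gripper": 0.04}, {"x": 0.01, "y": -0.17, "z": 0, "ax": 0, "ay": 0, "az": 0, "gripper": 0.04}]}}

```text
time_s: 3.33
tcp_pos: [0.5168, 0.0028, 0.1294]
tcp_rot: [0.23, 0.973, -0.0, 0.0]
contact_force: [1.3, -0.3, -1.8]
finger_gap: 0.0504
gripper_force: 52.5
```

Emit:
{"name": "step_arm", "arguments": {"commands": [{"x": 0.002, "y": -0.03, "z": 0, "ax": 0, "ay": 0, "az": 0, "gripper": 0.04}, {"x": 0.004, "y": -0.06, "z": 0, "ax": 0, "ay": 0, "az": 0, "gripper": 0.04}, {"x": 0.006, "y": -0.075, "z": 0, "ax": 0, "ay": 0, "az": 0, "gripper": 0.04}, {"x": 0.008, "y": -0.08, "z": 0, "ax": 0, "ay": 0, "az": 0, "gripper": 0.04}, {"x": 0.008, "y": -0.08, "z": 0, "ax": 0, "ay": 0, "az": 0, "gripper": 0.04}]}}

```text
time_s: 3.75
tcp_pos: [0.5256, -0.0762, 0.1294]
tcp_rot: [0.231, 0.973, -0.0, 0.0]
contact_force: [0.5, 1.4, -2.4]
finger_gap: 0.0505
gripper_force: 52.5
```

Run:
```python
from h import *
robot.grab_frame("wrist");robot.grab_frame("wrist")
s=robot.sense(); f=save("wrist","pics/w3.png"); print(s["tcp_pos"],s["tcp_rot"],s["contact_force"],s["joints"],s["time_s"])
import pickle; pickle.dump((s,f),open("w3.pkl","wb"))
```

```text
[ 0.52527876 -0.07304693  0.12922196] [ 2.29101474e-01  9.73402399e-01  4.99517101e-04 -1.86777315e-04] [-0.89168011  0.93724058 -1.37257247] [ 0.04526     0.50013583  0.01084408  2.12530598 -0.01265679  0.51640244
  1.17427081] 3.85
```

View pics/w3.png

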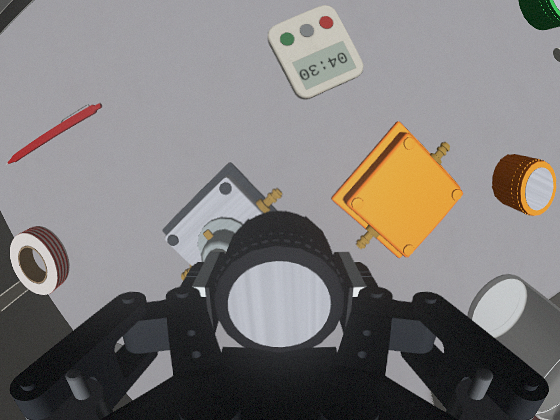

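The collar is held upright, its disc at (280,305), and it hides part of the cell at about (215,220). I'll back off along the camera's view to get the whole cell in sight.

Emit:
{"name": "step_arm", "arguments": {"commands": [{"x": 0.03, "y": -0.03, "z": 0.01, "ax": 0, "ay": 0, "az": 0, "gripper": 0.04}, {"x": 0.055, "y": -0.06, "z": 0.01, "ax": 0, "ay": 0, "az": 0, "gripper": 0.04}, {"x": 0.075, "y": -0.087, "z": 0.01, "ax": 0, "ay": 0, "az": 0, "gripper": 0.04}, {"x": 0.075, "y": -0.087, "z": 0.01, "ax": 0, "ay": 0, "az": 0, "gripper": 0.04}, {"x": 0.075, "y": -0.087, "z": 0.01, "ax": 0, "ay": 0, "az": 0, "gripper": 0.04}]}}

```text
time_s: 4.32
tcp_pos: [0.6015, -0.1619, 0.1392]
tcp_rot: [0.23, 0.973, -0.0, 0.0]
contact_force: [-0.3, 1.2, -1.9]
finger_gap: 0.0509
gripper_force: 52.5
```

Run:
```python
from h import *
for i in range(4): robot.grab_frame("wrist")
s=robot.sense(); f=save("wrist","pics/w4.png"); print(s["tcp_pos"],s["tcp_rot"],robot.sense()["tcp_pos"],s["time_s"])
import pickle; pickle.dump((s,f),open("w4.pkl","wb"))
im=f["image"][:,:,::-1]
cv2.imwrite("pics/w4c.png",cv2.resize(im[80:380,150:450],(600,600),interpolation=cv2.INTER_CUBIC))
```

```text
[ 0.59931926 -0.15874173  0.13885564] [ 2.28175813e-01  9.73619162e-01  5.77206045e-04 -1.09170331e-03] [ 0.59948042 -0.15907888  0.13903618] 4.5167
```

View pics/w4c.png

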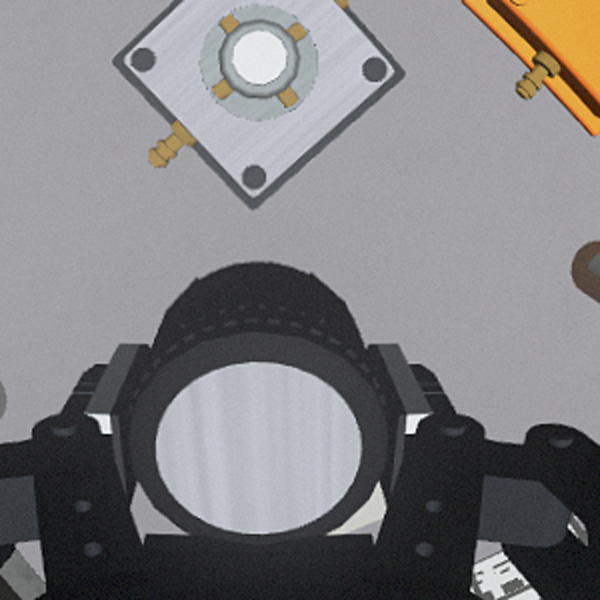

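The plunger top is at crop (259,55), with pins at (230,22), (297,31), (289,98) and (222,90). The collar disc is at crop (258,448).

Run:
```python
from h import *
import pickle
s,f=pickle.load(open("w4.pkl","rb"))
P=lambda u,v,z: wz(f,s,150+u/2-.25,80+v/2-.25,z)
t=np.array(s["tcp_pos"])
print("pl",P(259,55,.072)); print("disc",P(258,448,t[2]+.035), "rel tcp",P(258,448,t[2]+.035)-t)
p=np.array([P(u,v,.044) for u,v in((230,22),(297,31),(289,98),(222,90))]);c=p.mean(0)
print("pins",c,[np.degrees(np.arctan2(*(q-c)[[1,0]])).round(1) for q in p],np.linalg.norm(p-c,axis=1))
print("shift",P(259,55,.072)-P(258,448,t[2]+.035))
```

```text
pl [ 0.52896984 -0.12329722  0.072     ]
disc [ 0.59774148 -0.15779727  0.17385564] rel tcp [-0.00157778  0.00094446  0.035     ]
pins [ 0.52947644 -0.12328686  0.044     ] [np.float64(-169.3), np.float64(102.2), np.float64(11.3), np.float64(-77.6)] [0.01754289 0.01721007 0.01745967 0.0173727 ]
shift [-0.06877164  0.03450004 -0.10185564]
```

Emit:
{"name": "step_arm", "arguments": {"commands": [{"x": -0.025, "y": 0.0125, "z": 0, "ax": 0, "ay": 0, "az": 0, "gripper": 0.04}, {"x": -0.05, "y": 0.025, "z": 0, "ax": 0, "ay": 0, "az": 0, "gripper": 0.04}, {"x": -0.069, "y": 0.0345, "z": -0.01, "ax": 0, "ay": 0, "az": 0, "gripper": 0.04}, {"x": -0.069, "y": 0.0345, "z": -0.03, "ax": 0, "ay": 0, "az": 0, "gripper": 0.04}, {"x": -0.069, "y": 0.0345, "z": -0.05, "ax": 0, "ay": 0, "az": 0, "gripper": 0.04}]}}

```text
time_s: 4.98
tcp_pos: [0.5299, -0.125, 0.0898]
tcp_rot: [0.228, 0.974, 0.0, 0.0]
contact_force: [0.8, -0.1, -1.0]
finger_gap: 0.0507
gripper_force: 52.5
```

Emit:
{"name": "step_arm", "arguments": {"commands": [{"x": 0, "y": 0, "z": 0, "ax": 0, "ay": 0, "az": 0, "gripper": 0.04}, {"x": 0, "y": 0, "z": 0, "ax": 0, "ay": 0, "az": 0, "gripper": 0.04}, {"x": 0, "y": 0, "z": 0, "ax": 0, "ay": 0, "az": 0, "gripper": 0.04}]}}

```text
time_s: 5.23
tcp_pos: [0.5319, -0.1267, 0.09]
tcp_rot: [0.229, 0.973, 0.0, 0.001]
contact_force: [0.3, 0.7, -0.9]
finger_gap: 0.0507
gripper_force: 52.5
```

Run:
```python
from h import *
P=[]
for i in range(5):
    s=robot.sense(); P.append(s["tcp_pos"]); f=robot.grab_frame("side")
print(np.array(P).round(4),s["contact_force"],s["joints"])
im=f["image"][:,:,::-1]; cv2.imwrite("pics/s5.png",cv2.resize(im[190:280,220:340],(800,600),interpolation=cv2.INTER_CUBIC))
```

```text
[[ 0.5319 -0.1267  0.09  ]
 [ 0.5323 -0.127   0.0903]
 [ 0.5324 -0.1271  0.0904]
 [ 0.5323 -0.1272  0.0904]
 [ 0.5322 -0.1272  0.0903]] [ 0.32149893 -0.12289627 -1.10109746] [ 0.1479984   0.5789281   0.00529823  2.10953426 -0.00655971  0.45113907
  1.26524648]
```

View pics/s5.png

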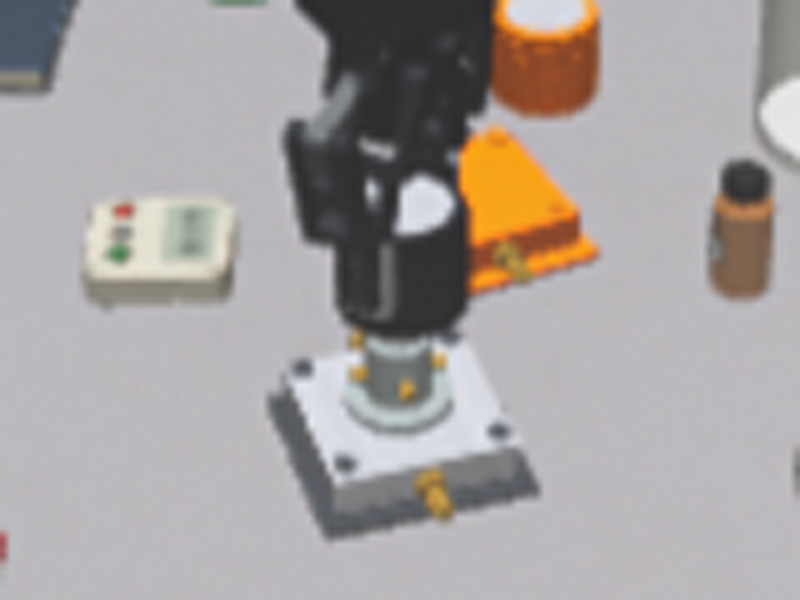

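The side view shows the collar upright and almost over the spigot (both at column ~400). I'll correct by a couple of millimetres and descend.

Emit:
{"name": "step_arm", "arguments": {"commands": [{"x": -0.0017, "y": 0.0027, "z": 0, "ax": 0, "ay": 0, "az": 0, "gripper": 0.04}, {"x": -0.0017, "y": 0.0027, "z": -0.005, "ax": 0, "ay": 0, "az": 0, "gripper": 0.04}, {"x": -0.0017, "y": 0.0027, "z": -0.01, "ax": 0, "ay": 0, "az": 0, "gripper": 0.04}, {"x": -0.0017, "y": 0.0027, "z": -0.015, "ax": 0, "ay": 0, "az": 0, "gripper": 0.04}, {"x": -0.0017, "y": 0.0027, "z": -0.018, "ax": 0, "ay": 0, "az": 0, "gripper": 0.04}]}}

```text
time_s: 5.9
tcp_pos: [0.5292, -0.1243, 0.0704]
tcp_rot: [0.23, 0.973, -0.0, -0.001]
contact_force: [-0.5, -0.5, -2.1]
finger_gap: 0.0512
gripper_force: 52.5
```

Emit:
{"name": "step_arm", "arguments": {"commands": [{"x": 0, "y": 0, "z": -0.002, "ax": 0, "ay": 0, "az": 0, "gripper": 0.04}, {"x": 0, "y": 0, "z": -0.004, "ax": 0, "ay": 0, "az": 0, "gripper": 0.04}, {"x": 0, "y": 0, "z": -0.005, "ax": 0, "ay": 0, "az": 0, "gripper": 0.04}, {"x": 0, "y": 0, "z": -0.005, "ax": 0, "ay": 0, "az": 0, "gripper": 0.04}]}}

```text
time_s: 6.23
tcp_pos: [0.5295, -0.1244, 0.066]
tcp_rot: [0.23, 0.973, -0.0, -0.0]
contact_force: [-0.2, 0.1, -2.0]
finger_gap: 0.0507
gripper_force: 52.5
```

Emit:
{"name": "step_arm", "arguments": {"commands": [{"x": 0, "y": 0, "z": -0.003, "ax": 0, "ay": 0, "az": 0, "gripper": 0.04}, {"x": 0, "y": 0, "z": -0.006, "ax": 0, "ay": 0, "az": 0, "gripper": 0.04}, {"x": 0, "y": 0, "z": -0.009, "ax": 0, "ay": 0, "az": 0, "gripper": 0.04}, {"x": 0, "y": 0, "z": -0.011, "ax": 0, "ay": 0, "az": 0, "gripper": 0.04}, {"x": 0, "y": 0, "z": -0.011, "ax": 0, "ay": 0, "az": 0, "gripper": 0.04}]}}

```text
time_s: 6.65
tcp_pos: [0.5299, -0.1244, 0.0567]
tcp_rot: [0.23, 0.973, 0.0, 0.0]
contact_force: [-2.8, 0.2, 12.9]
finger_gap: 0.0509
gripper_force: 54.1
```

Emit:
{"name": "step_arm", "arguments": {"commands": [{"x": 0, "y": 0, "z": 0, "ax": 0, "ay": 0, "az": -3, "gripper": 0.04}, {"x": 0, "y": 0, "z": 0, "ax": 0, "ay": 0, "az": -6, "gripper": 0.04}, {"x": 0, "y": 0, "z": 0, "ax": 0, "ay": 0, "az": -9, "gripper": 0.04}, {"x": 0, "y": 0, "z": 0, "ax": 0, "ay": 0, "az": -12, "gripper": 0.04}]}}

```text
time_s: 6.98
tcp_pos: [0.5308, -0.1245, 0.0567]
tcp_rot: [0.331, 0.944, 0.0, 0.001]
contact_force: [-1.5, -0.3, 10.3]
finger_gap: 0.0508
gripper_force: 53.8
```

Emit:
{"name": "step_arm", "arguments": {"commands": [{"x": 0, "y": 0, "z": 0, "ax": 0, "ay": 0, "az": -3, "gripper": 0.04}, {"x": 0, "y": 0, "z": 0, "ax": 0, "ay": 0, "az": -6, "gripper": 0.04}, {"x": 0, "y": 0, "z": 0, "ax": 0, "ay": 0, "az": -9, "gripper": 0.04}, {"x": 0, "y": 0, "z": 0, "ax": 0, "ay": 0, "az": -12, "gripper": 0.04}]}}

```text
time_s: 7.32
tcp_pos: [0.531, -0.1251, 0.0568]
tcp_rot: [0.428, 0.904, 0.0, 0.002]
contact_force: [-1.1, -1.1, 11.4]
finger_gap: 0.0505
gripper_force: 53.7
```

Emit:
{"name": "step_arm", "arguments": {"commands": [{"x": 0, "y": 0, "z": 0, "ax": 0, "ay": 0, "az": -3, "gripper": 0.04}, {"x": 0, "y": 0, "z": 0, "ax": 0, "ay": 0, "az": -6, "gripper": 0.04}, {"x": 0, "y": 0, "z": 0, "ax": 0, "ay": 0, "az": -9, "gripper": 0.04}, {"x": 0, "y": 0, "z": 0, "ax": 0, "ay": 0, "az": -12, "gripper": 0.04}]}}

```text
time_s: 7.65
tcp_pos: [0.5301, -0.1253, 0.0566]
tcp_rot: [0.52, 0.854, -0.0, 0.001]
contact_force: [-1.6, -0.8, 10.4]
finger_gap: 0.0509
gripper_force: 53.6
```

Emit:
{"name": "step_arm", "arguments": {"commands": [{"x": 0, "y": 0, "z": 0, "ax": 0, "ay": 0, "az": -3, "gripper": 0.04}, {"x": 0, "y": 0, "z": 0, "ax": 0, "ay": 0, "az": -6, "gripper": 0.04}, {"x": 0, "y": 0, "z": 0, "ax": 0, "ay": 0, "az": -9, "gripper": 0.04}, {"x": 0, "y": 0, "z": 0, "ax": 0, "ay": 0, "az": -12, "gripper": 0.04}]}}

```text
time_s: 7.98
tcp_pos: [0.5294, -0.1245, 0.0556]
tcp_rot: [0.607, 0.795, 0.0, 0.0]
contact_force: [-0.2, 1.0, -1.1]
finger_gap: 0.0507
gripper_force: 52.8
```

It dropped in: the contact force is gone. Now lowering slowly.

Emit:
{"name": "step_arm", "arguments": {"commands": [{"x": 0, "y": 0, "z": -0.001, "ax": 0, "ay": 0, "az": 0, "gripper": 0.04}, {"x": 0, "y": 0, "z": -0.002, "ax": 0, "ay": 0, "az": 0, "gripper": 0.04}, {"x": 0, "y": 0, "z": -0.003, "ax": 0, "ay": 0, "az": 0, "gripper": 0.04}, {"x": 0, "y": 0, "z": -0.004, "ax": 0, "ay": 0, "az": 0, "gripper": 0.04}]}}

```text
time_s: 8.32
tcp_pos: [0.53, -0.1238, 0.0511]
tcp_rot: [0.605, 0.796, 0.0, -0.0]
contact_force: [1.1, 1.3, 1.1]
finger_gap: 0.0508
gripper_force: 52.7
```

Emit:
{"name": "step_arm", "arguments": {"commands": [{"x": 0, "y": 0, "z": -0.002, "ax": 0, "ay": 0, "az": 0, "gripper": 0.04}, {"x": 0, "y": 0, "z": -0.004, "ax": 0, "ay": 0, "az": 0, "gripper": 0.04}, {"x": 0, "y": 0, "z": -0.006, "ax": 0, "ay": 0, "az": 0, "gripper": 0.04}, {"x": 0, "y": 0, "z": -0.008, "ax": 0, "ay": 0, "az": 0, "gripper": 0.04}, {"x": 0, "y": 0, "z": -0.008, "ax": 0, "ay": 0, "az": 0, "gripper": 0.04}]}}

```text
time_s: 8.73
tcp_pos: [0.53, -0.1239, 0.0433]
tcp_rot: [0.606, 0.796, 0.0, -0.0]
contact_force: [1.0, 2.8, 4.6]
finger_gap: 0.0507
gripper_force: 53.1
```

Run:
```python
from h import *
for i in range(3): robot.grab_frame("side"); s=robot.sense(); print(s["tcp_pos"].round(4),s["contact_force"].round(1),s["ft_torque"].round(2))
```

```text
[ 0.53   -0.1239  0.0433] [0.4 2.8 4. ] [ 0.63 -0.14 -0.08]
[ 0.53   -0.1239  0.0434] [1.  4.5 4.3] [ 0.62 -0.15 -0.06]
[ 0.53   -0.1239  0.0434] [0.7 3.5 3.8] [ 0.75 -0.2  -0.03]
```

Emit:
{"name": "step_arm", "arguments": {"commands": [{"x": 0, "y": 0, "z": -0.0005, "ax": 0, "ay": 0, "az": 0, "gripper": 0.04}, {"x": 0, "y": 0, "z": -0.001, "ax": 0, "ay": 0, "az": 0, "gripper": 0.04}, {"x": 0, "y": 0, "z": -0.0015, "ax": 0, "ay": 0, "az": 0, "gripper": 0.04}, {"x": 0, "y": 0, "z": -0.0015, "ax": 0, "ay": 0, "az": 0, "gripper": 0.04}]}}

```text
time_s: 9.22
tcp_pos: [0.53, -0.1238, 0.043]
tcp_rot: [0.606, 0.796, 0.001, -0.0]
contact_force: [-1.5, 4.6, 13.8]
finger_gap: 0.0504
gripper_force: 54.2
```

Emit:
{"name": "step_arm", "arguments": {"commands": [{"x": 0, "y": 0, "z": -0.0005, "ax": 0, "ay": 0, "az": 0, "gripper": 0.04}, {"x": 0, "y": 0, "z": -0.001, "ax": 0, "ay": 0, "az": 0, "gripper": 0.04}, {"x": 0, "y": 0, "z": -0.001, "ax": 0, "ay": 0, "az": 0, "gripper": 0.04}, {"x": 0, "y": 0, "z": -0.001, "ax": 0, "ay": 0, "az": 0, "gripper": 0.04}]}}

```text
time_s: 9.55
tcp_pos: [0.5301, -0.1238, 0.0429]
tcp_rot: [0.606, 0.796, 0.001, -0.0]
contact_force: [-3.3, 4.4, 22.7]
finger_gap: 0.0506
gripper_force: 54.9
```

Run:
```python
from h import *
for i in range(3): f=robot.grab_frame("side"); s=robot.sense(); print(s["tcp_pos"].round(4),s["contact_force"].round(1),s["ft_torque"].round(2),s["finger_gap"],s["time_s"])
im=f["image"][:,:,::-1]; cv2.imwrite("pics/s6.png",cv2.resize(im[205:280,230:330],(800,600),interpolation=cv2.INTER_CUBIC))
```

```text
[ 0.53   -0.1239  0.0429] [-3.2  6.1 23.1] [ 0.96  0.61 -0.02] 0.05090864268424611 9.6
[ 0.53   -0.1239  0.0429] [-1.9  4.6 22.2] [ 0.95  0.67 -0.1 ] 0.05048128788581219 9.65
[ 0.53   -0.1238  0.0429] [-2.6  4.6 23. ] [ 0.99  0.63 -0.08] 0.05064698041369243 9.7
```

View pics/s6.png

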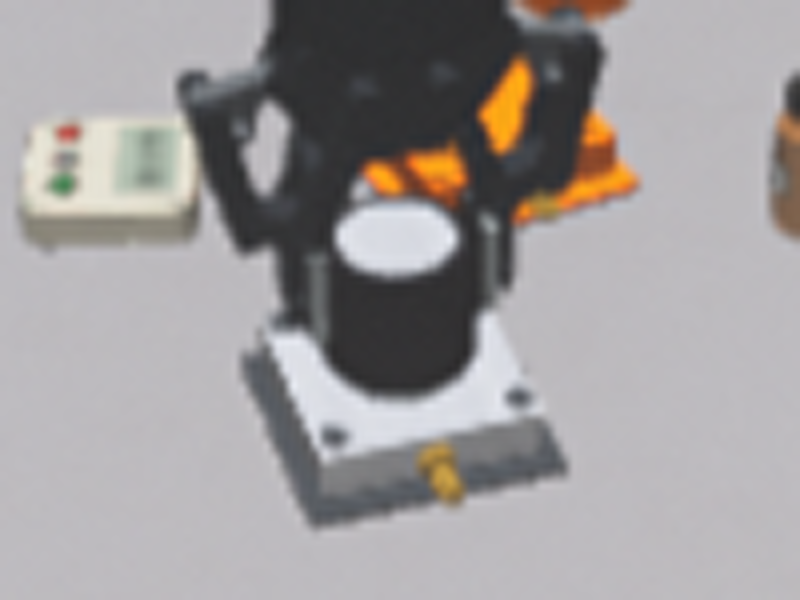

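The collar is seated square on the flange, with its disc at (397,237) and no spigot visible. The stiffness and the 13.8 mm drop since pin contact agree that it is home. I'll ease the push slightly and hand in.

Emit:
{"name": "step_arm", "arguments": {"commands": [{"x": 0, "y": 0, "z": 0.0005, "ax": 0, "ay": 0, "az": 0, "gripper": 0.04}, {"x": 0, "y": 0, "z": 0.0005, "ax": 0, "ay": 0, "az": 0, "gripper": 0.04}, {"x": 0, "y": 0, "z": 0.0005, "ax": 0, "ay": 0, "az": 0, "gripper": 0.04}, {"x": 0, "y": 0, "z": 0.0005, "ax": 0, "ay": 0, "az": 0, "gripper": 0.04}]}}

```text
time_s: 10.03
tcp_pos: [0.53, -0.1238, 0.043]
tcp_rot: [0.606, 0.796, 0.001, 0.0]
contact_force: [-2.5, 3.6, 18.7]
finger_gap: 0.0506
gripper_force: 54.1
```

```bash
python3 -c "
from bench import robot
s=robot.sense(); print(s['tcp_pos'],s['contact_force'])
assert s['contact_force'][2]>12 and s['tcp_pos'][2]<.0433
print(robot.finish_job())"
```

```text
[ 0.53004127 -0.12382154  0.04297865] [-2.49943262  3.61951587 18.66170662]
the job is handed in; nothing more can be done
None
```

The black collar is over the spigot with its keyways on the pins, pressed home on its seat, and the gripper was still holding it there with about 19 N when I handed the job in at about 10 s; the arm touched nothing else that I could see, and no verdict was returned.

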